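Latch the battery box

ROBOT

A 6-joint arm with a two-finger parallel gripper is mounted at the origin on the work surface. World frame = base frame: x ahead of the robot, y to its left, z up, the work surface at z = 0. Lengths are in m, angles in rad, forces in N, time in s.
With the tool pointing down it reaches from about 0.375 to 0.9 m from the base axis. Payload 3.1 kg.
Tool frame: the origin (TCP) lies midway between the tips of the shut fingers; the grasp point (between the pads) lies manip.hold_point_z behind it (manip.hold_point_z is the distance from the TCP to the grasp point, in m); z points along the fingers, y is the direction in which the jaws open and shut (so a half turn about z gives the same grasp; the last joint's range is limited). The gripper opens to 85 mm and grips with 20 to 120 N. Pads are 22 mm wide; open, the fingers measure 114 mm over their backs; the gripper's body (76 mm by 85 mm) begins 54 mm behind the grasp point. The pads swing forward as they close: fully open they stand 13 mm farther back than shut.
Start: joints at [-0.178, 0.527, 1.433, -0, 1.181, -0.178], TCP at [0.625, 0, 0.231] pointing down, gripper open.
Joint ranges: [-3.08, 3.08], [-0.75, 2.2], [0.22, 2.44], [-1.43, 4.57], [0, 2.65], [-2.85, 2.85]. Speed limits (rad/s): [2.79, 2.79, 3.14, 3.14, 3.14, 3.14].

INTERFACE

Orientations are given as a unit quaternion [x, y, z, w].
In Python, from station import manip, snapshot, workorder, models gives the robot as it stands.
- The arm moves only by the tool jog_arm, never from a script. Its argument "commands" is a list of rows, each a list of 5 numbers: the opening in per cent of the stroke, from 0 (shut) to 100 (fully open), then the shift along the world's x, y, z in cm, then the turn about the world's z in rad. A call has 1 to 8 rows; each row shifts and turns the pose as measured when the row begins; what a row does not reach is not made up. A row lasts 1/12 s, in which the tool goes at most 41.7 mm and 7.16 degrees, less where a joint would pass 70% of its speed; a pose out of reach is approached as far as the arm can. A call with a gripper value outside its range is refused whole. The fingers move at their own pace and stop on an object; "squeeze" is the grip in N (left out, the last holds). Time passes only in rows, so rows that do not move let the fingers close. It gives the time, the measured TCP pose, the force and the opening at its end, in the units of the state.
- manip.sense(): the state, without advancing time (a new reading comes with each control period).
- snapshot(name): name is "scene" or "side" or "wrist"; returns a dict with "image" (384x512x3 uint8, red, green, blue), "intrinsics" (3x3 intrinsics, pixels), "extrinsics" (4x4, takes a point from camera to world coordinates); the wrist camera has in their place "hand_eye" (4x4, takes a point from camera to tool coordinates, whose origin is the TCP and whose axes are the flange's). Camera axes: x right, y down, z forward; pixel columns grow to the right and rows downward; lengths in m; the calibration is good to about 2 mm. A picture is of the moment at which its call begins: read the wrist's pose just before it. There is no depth.
- workorder.sign_off(): hands the job in, once; it reports no verdict.
Trained networks look in a picture, given as the dict that the camera call returned (one of the last four; its "shot" number tells which), for a name from the list of things; names that differ only in an ending like _2 or _b are one class to them, and where a whole thing is asked for, a point or a joint stands for the part that bears it (a point fixed in the world has none). Each returns a list of dicts, best first, with "score" (0 to 1); they miss things now and then, are a little off and sometimes report something else, mostly with a low value. They report only what shows in the picture. A call takes as long as a camera call.
- models.find_in(picture, name): "centre" ([x, y, z] in m, in world coordinates, good to about 4 mm: the middle of the surface that is visible of it).
- models.pinpoint(picture, name): "centre" ([x, y, z] in m, in world coordinates, good to about 4 mm: a listed point, or the origin of a listed thing).
The state is a dict: "t": time; "q": joint angles; "qd": joint speeds; "tau": joint torques, N m; "tcp_pos": TCP position; "tool_rot": TCP orientation; "force": force on the tool from outside, world axes, zero at the start; "ft_torque": the same for the moment, N m; "finger_gap": opening from 0.0 (shut) to 1.0 (fully open).
Only numpy, scipy, OpenCV 4.12 (cv2) and the standard library are available. Lean on these libraries where they do the work, as an engineer would, in place of code of your own. Each camera call takes 0.05 s, during which the arm holds its last target. There are 200 camera calls.

TASK

The lid of the battery box (the taller, narrower box with the carrying handle on its lid) has been left unlatched. Tip the steel wire loop of its draw latch over so that it hooks behind the keeper on the lid, then press the lever down past centre until it lies fully down and holds the lid drawn tight. Do not touch the flat parts organiser with the clear lid, whose latch is open too, and leave the loose things on the bench where they are.

Things in the scene. Friction and masses are not known exactly. Their poses are not given: they have to be found in the camera images.
- battery_box: The battery box, fixed: 236 (its x) x 134 (its y) x 90 mm high, black, grey lid with a folded black handle. Origin: centre of its underside, z up; +x runs from the lever to the keeper and handle, the -x end is nearer the robot. All the latch is on its centre plane y = 0. Deck and lid top: z = 90 mm.
- lever_pivot (a point): The lever's pivot, its axis along the box's y: 35 mm from the box's centre towards -x, 106 mm above the bench. Axes as the box's.
- lever (a joint): Steel lever's angle, rad: 0 = fully down, pointing to the box's -x; 1.57 upright; starts 1.50 to 1.75, limit 1.95. Strap 24 mm wide, 5 thick, reaching 75 mm from the pivot. Stays where left (0.5 N at its end moves it). With the loop hooked the last 0.8 rad pulls the sprung keeper, about 2 to 3 N at its end; dead centre near 0.2, below that it pulls itself down.
- loop_bar (a point): Centre of the loop's crossbar, 8 mm thick, 46 mm long along the box's y; two side wires, 38 mm apart, join it to a hinge on the lever, 92 mm from the bar and 20 mm from the pivot. Starts upright, 16 deg to +x to 11 deg to -x, bar 25 mm or more above the lever's end. Stays within 17 deg of upright; tipped over 35 deg to +x it drops and its bar lands on the lid beyond the keeper.
- keeper_foot (a point): Foot of the keeper at rest, on the lid (69 mm from the pivot along the box's +x): a steel tongue 26 mm wide, 24 mm tall, 5 mm thick, leaning 15 deg to +x. The loop's bar belongs on its +x side, lying on or just above the lid. Fixed to the box; axes as the box's.
- keeper (a joint): How far the sprung keeper is drawn towards the lever, m: 0 at rest, about 0.004 to 0.006 when the latch is closed.
- organiser: Bystander, fixed to the bench: the flat parts organiser, 236 x 172 x 56 mm, black with a clear lid over rows of bins, with the same kind of latch, open. Origin at the centre of its underside. Not to be touched.
- wheel: Bystander: loose black robot wheel lying flat, 72 mm across, 22 mm thick. Origin at the centre of its underside.
- screwdriver: Bystander: loose screwdriver, 190 mm long, lying on the bench. Origin at its underside.

How it is judged:
On the way:
1. the loop's bar lies behind the keeper, down at the lid, while the lever still stands up (value of joint lever above 0.9 rad and x of loop_bar in the frame of battery_box above 0.039 m and z of loop_bar in the frame of battery_box below 0.104 m), for 0.1 s.
At the end, for the whole second after the job is handed in: The battery box's lever is down (within 0.12 rad of flat, past centre), the loop's bar is behind the keeper, not above it, and the keeper is drawn by more than 2 mm, so that the latch holds the lid tight (value of joint lever below 0.12 rad and value of joint keeper above 0.002 m and x of loop_bar in the frame of battery_box above 0.03 m and z of loop_bar in the frame of battery_box below 0.11 m); the robot touches nothing.
It fails at once if the robot touched the parts organiser or its latch (contact force between any of the fingers, the arm and organiser above 2 N).
It fails at once if a loose bystander was moved by more than 30 mm (distance of any of wheel, screwdriver from where it was at the start of the episode above 0.03 m).
It also fails if it takes over 42 s, if anything falls off the work surface, if the arm or the gripper's body presses on something with over 40 N, if the wrist force passes 120 N, or if a joint passes its speed limit or range.

## Working session

There is one attempt and no reset: what is moved stays moved. The work goes in short steps, Python scripts to look and compute and a tool call to move; the robot and the scene stay as the last step left them, time stands still between calls to the robot, and variables do not carry over. Pictures are saved under pics/ and viewed, about 8 in all and at most 12, crops included, and the job is handed in when it is done.

Besides the shell and the picture viewer there is one more tool, called after "Call:" as name([rows], argument=value, ...), one row to a line, values as JSON. jog_arm: Moves the arm, as the interface text tells. Its arguments: {"type":"object","properties":{"commands":{"type":"array","items":{"type":"array","items":{"type":"number"}}},"squeeze":{"type":"number"}},"required":["commands"]}

```bash
mkdir -p pics; python3 - <<'E'
from station import manip, snapshot, workorder, models
import cv2
s=manip.sense(); print(s['t'],s['tcp_pos'],s['tool_rot'],s['finger_gap'],manip.hold_point_z)
for c in ["scene","side"]:
    p=snapshot(c); cv2.imwrite(f'pics/{c}0.png',p['image'][:,:,::-1])
    for n in ["battery_box","lever_pivot","loop_bar","keeper_foot","organiser","wheel","screwdriver"]:
        for r in models.pinpoint(p,n)[:2]: print(c,n,[round(v,3) for v in r['centre']],round(r['score'],2))
    for r in models.find_in(p,"lever")[:2]: print(c,"lever",[round(v,3) for v in r['centre']],round(r['score'],2))
E
```

```text
0.0 [6.24287443e-01 1.75513979e-04 2.30326272e-01] [ 7.07096628e-01  7.07116094e-01 -6.19933172e-04 -8.96662933e-04] 0.9979063904815714 0.0187
scene battery_box [0.568, 0.184, -0.002] 0.63
scene lever_pivot [0.527, 0.192, 0.106] 0.97
scene loop_bar [0.538, 0.192, 0.22] 0.52
scene keeper_foot [0.591, 0.174, 0.086] 0.6
scene keeper_foot [0.524, -0.46, -0.005] 0.6
scene organiser [0.545, -0.192, -0.002] 0.57
scene wheel [0.496, 0.427, -0.002] 0.83
scene screwdriver [0.525, -0.461, -0.006] 0.74
scene lever [0.537, 0.188, 0.159] 0.71
side battery_box [0.566, 0.188, 0.003] 0.67
side lever_pivot [0.535, 0.191, 0.104] 0.59
side loop_bar [0.534, 0.194, 0.219] 0.41
side keeper_foot [0.598, 0.181, 0.087] 0.9
side organiser [0.545, -0.192, 0.001] 0.9
side wheel [0.49, 0.431, -0.002] 0.68
side screwdriver [0.527, -0.462, -0.004] 0.68
side lever [0.531, 0.145, 0.086] 0.55
side lever [0.53, 0.187, 0.164] 0.51
```

View pics/scene0.png

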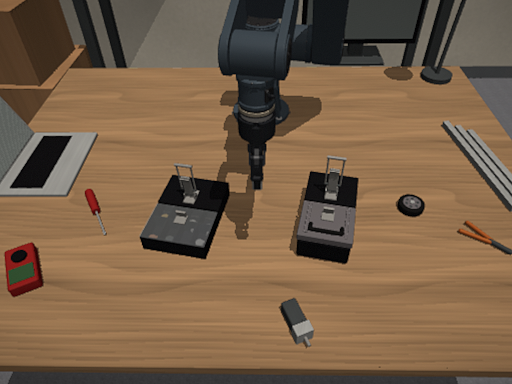

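View pics/side0.png

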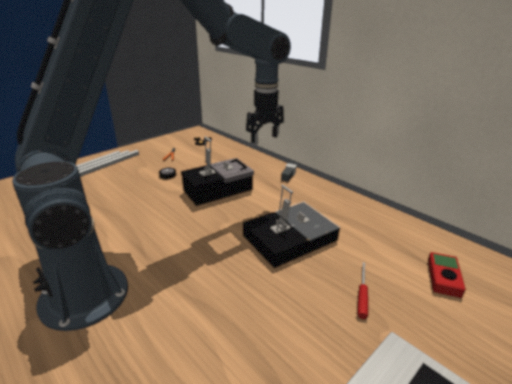

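Call:
jog_arm([
  [0,0,0,4,0],
  [0,-2,3,0.5,0],
  [0,-2.5,3.2,0,0],
  [0,-2.5,3.2,0,0],
  [0,-2.5,3.2,0,0],
  [0,-2.5,3.2,0,-0.1],
  [0,-2.5,3,0,-0.1],
  [0,-1,0.5,0,0],
])

```text
t: 1.57
tcp_pos: [0.4679, 0.1947, 0.2777]
tool_rot: [0.781, 0.625, 0.002, 0.002]
force: [-0.6, -1.0, -0.7]
finger_gap: -0.002
```

```bash
cat > h.py <<'E'
from station import manip, snapshot, workorder, models
import cv2, numpy as np
def look(cams,names,save=None):
    s=manip.sense(); print(round(s['t'],2),np.round(s['tcp_pos'],4),np.round(s['force'],1),s['finger_gap'])
    for c in cams:
        p=snapshot(c)
        if save: cv2.imwrite(f'pics/{c}{save}.png',p['image'][:,:,::-1])
        for n in names:
            for r in models.pinpoint(p,n)[:2]: print(c,n,np.round(r['centre'],3),round(r['score'],2))
E
python3 -c "
from h import *
for i in range(2): look(['scene','side','wrist'],['battery_box','lever_pivot','loop_bar','keeper_foot'],i+1)"
```

```text
1.57 [0.4679 0.1947 0.2777] [-0.6 -1.  -0.7] -0.001538252137939886
scene battery_box [ 0.566  0.183 -0.001] 0.77
scene battery_box [0.54  0.188 0.22 ] 0.65
scene lever_pivot [0.528 0.193 0.106] 0.72
scene loop_bar [0.538 0.187 0.218] 0.53
scene keeper_foot [0.593 0.174 0.084] 0.91
side battery_box [0.565 0.185 0.001] 0.71
side lever_pivot [0.535 0.186 0.106] 0.76
side loop_bar [0.537 0.194 0.217] 0.5
side keeper_foot [0.597 0.178 0.09 ] 0.59
wrist battery_box [0.564 0.182 0.001] 0.91
wrist lever_pivot [0.533 0.191 0.106] 0.65
wrist loop_bar [0.54  0.193 0.222] 0.75
wrist keeper_foot [0.601 0.173 0.09 ] 0.69
2.32 [0.4722 0.1909 0.2776] [ 0.5  0.7 -1. ] -0.002857724790302337
scene battery_box [ 0.566  0.185 -0.002] 0.67
scene lever_pivot [0.528 0.192 0.105] 0.91
scene keeper_foot [0.593 0.176 0.085] 0.83
side battery_box [0.565 0.184 0.002] 0.55
side lever_pivot [0.532 0.187 0.106] 0.79
side loop_bar [0.535 0.194 0.215] 0.54
side keeper_foot [0.598 0.179 0.09 ] 0.88
wrist battery_box [0.562 0.183 0.002] 0.73
wrist lever_pivot [0.534 0.188 0.107] 0.84
wrist loop_bar [0.538 0.191 0.219] 0.64
wrist keeper_foot [0.599 0.174 0.089] 0.75
```

Call:
jog_arm([
  [0,2,0.7,-2,0],
  [0,0,0,-3.5,0],
  [0,0,0,-2.5,0],
  [0,0,0,0,0],
])

```text
t: 3.4
tcp_pos: [0.4955, 0.199, 0.1984]
tool_rot: [0.781, 0.625, 0.007, 0.006]
force: [-0.2, 0.1, 0.4]
finger_gap: 0.003
```

Call:
jog_arm([
  [0,1.5,-0.32,-0.2,0],
  [0,1.5,-0.32,-0.2,0],
  [0,1.2,-0.25,0,0],
  [0,1.2,-0.25,0,0],
  [0,1.2,-0.25,0,0],
])

```text
t: 3.82
tcp_pos: [0.5598, 0.1853, 0.1963]
tool_rot: [0.78, 0.626, 0.004, 0.004]
force: [0.2, 0.2, 1.0]
finger_gap: 0.003
```

```bash
python3 -c "
from h import *
look(['scene','side','wrist'],['loop_bar'],3)
a=[cv2.imread(f'pics/{c}3.png') for c in ('side','scene')]
o=[cv2.resize(a[0][100:220,150:300],(500,400)),cv2.resize(a[1][120:270,260:400],(373,400))]
w=cv2.imread('pics/wrist3.png')
cv2.imwrite('pics/c3.png',np.hstack([o[0][:,:400],o[1]])); "
```

```text
3.82 [0.5598 0.1853 0.1963] [0.2 0.2 1. ] 0.0025642007460876517
side loop_bar [0.592 0.181 0.192] 0.46
wrist loop_bar [0.61  0.177 0.18 ] 0.59
```

View pics/c3.png

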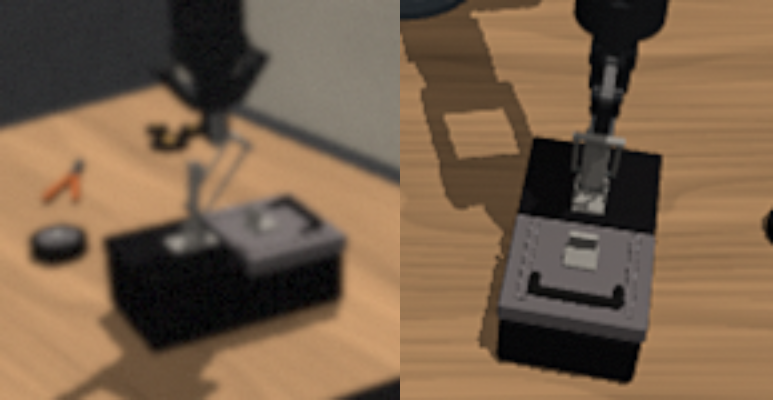

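View pics/wrist3.png

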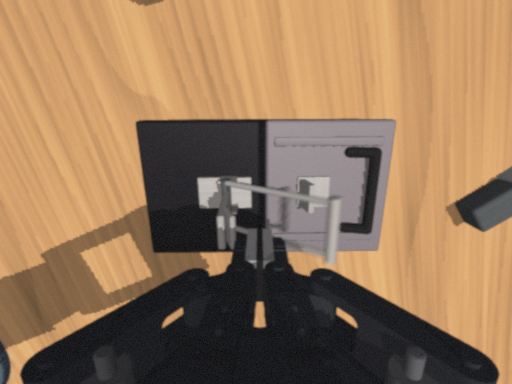

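Call:
jog_arm([
  [0,0.6,-0.12,0,0],
  [0,0,0,0,0],
  [0,0,0,0,0],
])

```text
t: 4.37
tcp_pos: [0.5623, 0.1849, 0.1961]
tool_rot: [0.779, 0.626, 0.003, 0.003]
force: [0.2, -0.3, 0.1]
finger_gap: 0.003
```

```bash
python3 -c "
from h import *
look(['scene','side','wrist'],['loop_bar'],4)
a=[cv2.imread(f'pics/{c}4.png') for c in ('side','wrist')]
o=[cv2.resize(a[0][100:220,170:290],(400,400)),cv2.resize(a[1][100:270,130:400],(400,252))]
cv2.imwrite('pics/c4.png',np.hstack([o[0],np.pad(o[1],((0,148),(0,0),(0,0)))])); 
p=snapshot('scene');q=snapshot('wrist')
for x in (p,q): print([ (np.round(r['centre'],3),r['score']) for r in models.find_in(x,'lever')[:2]])"
```

```text
4.37 [0.5623 0.1849 0.1961] [ 0.2 -0.3  0.1] 0.003217918623062143
scene loop_bar [ 0.496  0.427 -0.   ] 0.72
scene loop_bar [0.619 0.172 0.093] 0.46
side loop_bar [0.618 0.176 0.093] 0.45
wrist loop_bar [0.617 0.175 0.098] 0.88
[(array([0.539, 0.185, 0.118]), 0.84)]
[(array([0.543, 0.195, 0.125]), 0.87)]
```

View pics/c4.png

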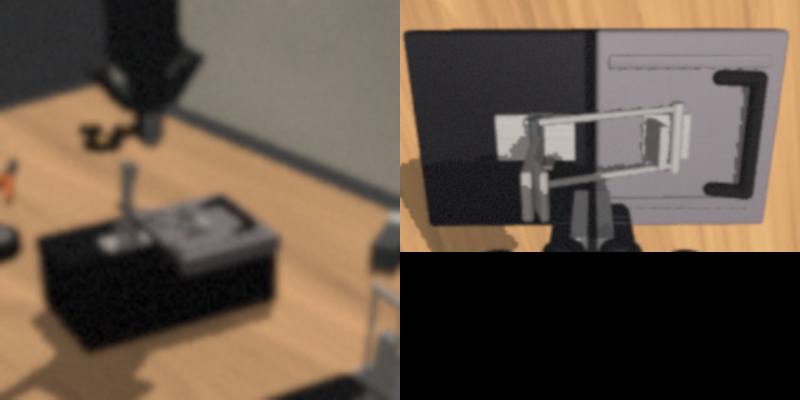

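Call:
jog_arm([
  [0,0.1,-0.1,-2,0],
  [0,0,0,-1.6,0],
  [0,0,0,0,0],
])

```text
t: 5.12
tcp_pos: [0.5651, 0.1839, 0.1606]
tool_rot: [0.779, 0.626, 0.005, 0.005]
force: [-0.0, 0.4, -0.0]
finger_gap: 0.001
```

Call:
jog_arm([
  [0,-1.2,0.22,0,0],
  [0,-1.2,0.24,0,0],
  [0,-1.2,0.24,0,0],
  [0,-1.0,0.2,-0.3,0],
  [0,-0.8,0.2,-0.4,0],
  [0,0,0,0,0],
])

```text
t: 5.62
tcp_pos: [0.5105, 0.1953, 0.1553]
tool_rot: [0.78, 0.626, 0.007, 0.006]
force: [-0.1, 0.5, 0.3]
finger_gap: 0.0
```

```bash
python3 -c "
from h import *
look(['scene','side','wrist'],['loop_bar'],5)
a=[cv2.imread(f'pics/{c}5.png') for c in ('side','wrist')]
o=[cv2.resize(a[0][100:220,170:290],(400,400)),cv2.resize(a[1][100:370,130:400],(400,400))]
cv2.imwrite('pics/c5.png',np.hstack(o))"
```

```text
5.62 [0.5105 0.1953 0.1553] [-0.1  0.5  0.3] 2.5072559031178543e-05
scene loop_bar [0.607 0.174 0.096] 0.51
side loop_bar [ 0.527 -0.46  -0.004] 0.71
side loop_bar [0.607 0.18  0.094] 0.38
```

View pics/c5.png

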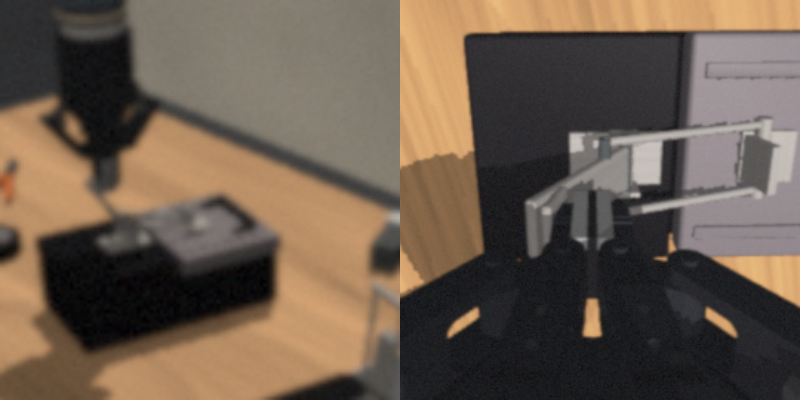

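Call:
jog_arm([
  [0,-0.7,0.1,-0.8,0],
  [0,-0.6,0.1,-0.8,0],
  [0,-0.5,0.1,-0.9,0],
  [0,-0.3,0.08,-0.9,0],
  [0,-0.2,0.04,-0.9,0],
  [0,0,0,-0.5,0],
  [0,0,0,0,0],
])

```text
t: 6.5
tcp_pos: [0.4976, 0.1991, 0.1088]
tool_rot: [0.781, 0.625, 0.014, 0.011]
force: [-0.3, -0.6, 0.2]
finger_gap: 0.002
```

```bash
python3 -c "
from h import *
look(['scene','side','wrist'],['loop_bar'],6)
a=[cv2.imread(f'pics/{c}6.png') for c in ('side','wrist')]
o=[cv2.resize(a[0][100:220,170:290],(400,400)),cv2.resize(a[1][100:370,130:400],(400,400))]
cv2.imwrite('pics/c6.png',np.hstack(o))"
```

```text
6.5 [0.4976 0.1991 0.1088] [-0.3 -0.6  0.2] 0.0024301680071934515
scene loop_bar [0.603 0.175 0.096] 0.5
side loop_bar [0.602 0.179 0.097] 0.45
```

View pics/c6.png

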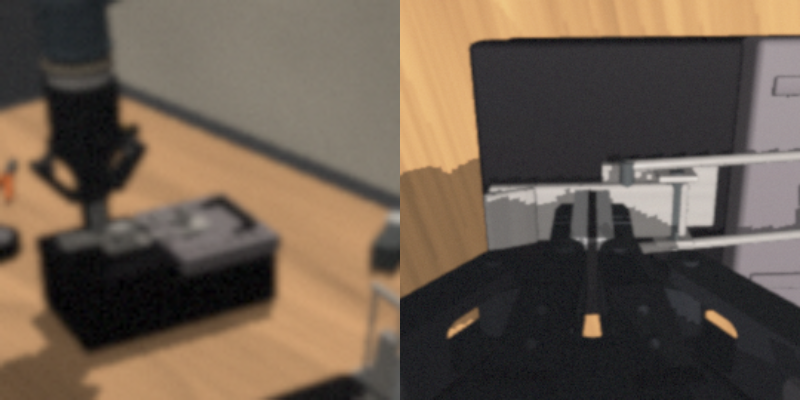

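Call:
jog_arm([
  [0,0,0,-0.2,0],
  [0,0,0,0,0],
  [0,0,0,2,0],
  [0,0,0,4,0],
  [0,-1,0,4,0],
  [0,-3,0,4,0],
  [0,-3,0,2,0],
  [0,0,0,0,0],
])

```text
t: 7.47
tcp_pos: [0.4311, 0.1985, 0.2664]
tool_rot: [0.781, 0.624, 0.015, 0.011]
force: [0.1, 0.1, -0.3]
finger_gap: 0.002
```

```bash
python3 -c "
from h import *
look(['scene','side','wrist'],['loop_bar','wheel','screwdriver'],7)
a=[cv2.imread(f'pics/{c}7.png') for c in ('side','wrist')]
o=[cv2.resize(a[0][100:220,170:290],(400,400)),cv2.resize(a[1],(400,300))]
cv2.imwrite('pics/c7.png',np.hstack([o[0],np.pad(o[1],((0,100),(0,0),(0,0)))]))"
```

```text
7.47 [0.4311 0.1985 0.2664] [ 0.1  0.1 -0.3] 0.0022126898819697692
scene loop_bar [0.605 0.174 0.098] 0.44
scene wheel [ 0.497  0.428 -0.   ] 0.74
scene screwdriver [ 0.524 -0.46  -0.004] 0.5
side loop_bar [0.602 0.181 0.094] 0.5
side wheel [ 0.491  0.43  -0.001] 0.65
side screwdriver [ 0.528 -0.459 -0.005] 0.95
wrist loop_bar [0.603 0.178 0.099] 0.92
wrist wheel [0.604 0.176 0.099] 0.21
```

View pics/c7.png

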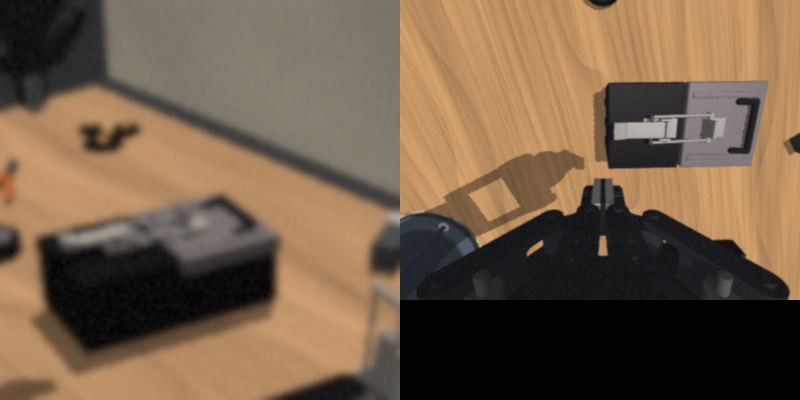

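```bash
python3 -c "
from station import workorder; print(workorder.sign_off())"
```

```text
the job is handed in; nothing more can be done
None
```

The battery box's latch is closed and I've handed the job in. With the fingers shut, I tipped the loop over the keeper, then pushed the lever down past centre and backed the arm clear. It took about 7.5 s of robot time.

- **On the way:** with the lever still near upright, the networks put the loop's bar about 51 mm along the box's x, at z of about 0.094 m. That is behind the keeper and down at the lid.
- **Final check:** after backing off, the pictures show the lever lying flat and staying there. The bar is about 38 mm along the box's x, at z of about 0.097 m, which fits a flat lever with the loop hooked.
- **Keeper:** I couldn't read how far it is drawn directly. I infer it is drawn from the flat lever and the bar's position.
- **Bystanders:** the wheel and screwdriver are where they were, within the networks' error. I never sent the arm near the organiser. The tool read almost no force whenever I checked, and it touches nothing now.
- **Checks that disagreed:** the networks gave a few false hits, such as "loop_bar" at the wheel or the screwdriver and "wheel" at the latch. I ruled these out against the pictures.

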